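# Tip up a finished plaque and lean it on the drying stand

## Robot

A 7-joint arm with a two-finger parallel gripper is mounted at the origin on the work surface. World frame = base frame: x ahead of the robot, y to its left, z up, the work surface at z = 0. Lengths are in m, angles in degrees, forces in N, time in s.
With the tool pointing down it reaches from about 0.425 to 0.875 m from the base axis. Payload 4.7 kg.
Tool frame: the origin (TCP) lies midway between the tips of the shut fingers; the grasp point (between the pads) lies env.grip_point_offset behind it (env.grip_point_offset is the distance from the TCP to the grasp point, in m); z points along the fingers, y is the line along which they close (so a half turn about z gives the same grasp; the last joint's range is limited). The gripper opens to 87 mm and grips with 3 to 60 N. Pads are 19 mm wide; open, the fingers measure 117 mm over their backs; the gripper's body (75 mm by 190 mm) begins 51 mm behind the grasp point.
Start: joints at [73.631, 18.392, -4.016, 83.108, 1.295, 78.541, -3.26], TCP at [0.192, -0.621, 0.223] pointing down, gripper open.
Joint ranges: [-163.93, 163.93], [-17.29, 119.83], [-79.2, 71.16], [3.27, 140.29], [-89.18, 269.18], [5.43, 117.66], [-154.24, 154.24]. Speed limits (degrees/s): [147.25, 147.25, 180, 180, 180, 180, 180].

## Interface

Orientations are given as [roll, pitch, yaw] about the fixed x, y, z axes, in that order (R = Rz(yaw) Ry(pitch) Rx(roll)).
In Python, from cell import env gives the robot as it stands.
- The arm moves only by the shell command python3 -m creep 'ROWS' [FORCE]. ROWS is a JSON object of lists of equal length, an entry for each row: "translation": the shift along the tool's x, y, z in units of 0.08 m (1.0 is 0.08 m), a list of three; "turn": the turn, a rotation vector about the tool's x, y, z in units of 180 degrees (1.0 is 180 degrees), a list of three; "grip": the opening, from 0 (shut) to 1 (fully open). In form: {"translation": [[x, y, z], ...], "turn": [[ax, ay, az], ...], "grip": [grip, ...]}. A call has 1 to 5 rows; each row shifts and turns the commanded pose from where the row before left it, along the tool's axes as they then stand; what a row does not reach is not made up. A row lasts 1/8 s, in which the tool goes at most 62.5 mm and 10.7 degrees, less where a joint would pass 70% of its speed; a pose out of reach is approached as far as the arm can. A call with a number of a shift or a turn outside -1 to 1 is refused whole. A call with a gripper value outside its range is refused whole. The fingers move at their own pace and stop on an object; FORCE is the grip in N (left out, the last holds). Time passes only in rows, so rows that do not move let the fingers close. It gives the time, the measured TCP pose, the force, the opening and the grip force at its end, in the units of the state.
- env.get_obs(): the state, without advancing time (a new reading comes with each control period).
- env.read_camera(name): name is "scene" or "side" or "wrist"; returns a dict with "frame" (480x640x3 uint8, red, green, blue), "z_map" (480x640 float32, m along the optical axis (not along the pixel's ray), 0 where there is no reading), "K" (3x3 intrinsics, pixels), "rvec" (rotation vector, rad) and "tvec" (3), from world to camera coordinates, as OpenCV has them. Camera axes: x right, y down, z forward; pixel columns grow to the right and rows downward; lengths in m; the calibration is good to about 2 mm. A picture is of the moment at which its call begins.
- env.sign_off(): hands the job in; it is judged then, once.
The state is a dict: "time_s": time; "qpos": joint angles; "joint_velocities": joint speeds; "effort": joint torques, N m; "tool_pos": TCP position; "tool_rot": TCP orientation; "force": force on the tool from outside, world axes, zero at the start; "wrist_torque": the same for the moment, N m; "grip_width": finger opening in m; "grasp_force": force on a finger pad.
Only numpy, scipy, OpenCV 4.12 (cv2) and the standard library are available. Lean on these libraries where they do the work, as an engineer would, in place of code of your own. Each camera call takes 0.05 s, during which the arm holds its last target. There are 200 camera calls.

## Task

The plaque lying face down on the runners of the drying stand is ready to dry on edge, but an empty mixing cup has been left standing on it. First nest that cup, upright and fully home, in the top of the stack of matching cups where the stack stands; then slide the plaque up to the stand's heel strip, square and in the middle, tip it up over the edge next to the strip and leave it leaning on the stand's back rail, its foot on both runners by the strip and its face towards the robot. Do not disturb the other things on the bench.

Things in the scene. Friction and masses are not known exactly. Their poses are not given: they have to be found in the camera images.
- stand: Wooden drying stand, fixed. Origin on the bench below the heel strip's middle; x points level from the open front end to the back frame (away from the robot, within 17 degrees), y left, z up. Two runners along x: 28 mm wide, 45 mm high, centred at y = -79 and +79 mm, from x = -215 to +105 mm; bare bench between them (130 mm) for x below 15 mm. Two posts lean back over x 0 to 55 mm, 205 mm high
- heel (a point): Middle of the front face of the heel strip, at the height of the runners' tops (45 mm above the bench), axes as the stand's. The strip lies across the runners from here to x = +18 mm, 186 mm long, and is 8 mm higher than the runners
- rail (a point): Middle of the front of the back rail, a black rubber bar 18 mm thick, 200 mm long along the stand's y, held by the posts; 34 mm behind the heel face, 120 mm above the runners' tops. A plaque with its foot at the heel strip and its back on this rail leans back about 17 degrees from upright
- plaque_mid (a point): Centre of the plaque to be leaned: dark wooden slab 160 (its x) by 200 (its y) by 18 mm (its z), 0.3 to 0.5 kg. It starts lying across both runners, paler back with a keyhole slot up, dark face with brass plate underneath, underside 45 mm above the bench, x towards the heel strip, z up; 30 to 72 mm short of the strip, askew up to 14 degrees. Leaned as asked, its z is 107 degrees from vertical
- plaque_foot (a point): Middle (half-way through the thickness) of the plaque's far 200 mm edge face, 80 mm along its x from the centre: the foot on which it has to stand. The plaque slides easily on the runners. Its near edge can be lifted from below between the runners; it then turns about this foot, which slips back from the strip by up to 18 mm as the plaque comes upright
- cup_mid (a point): Centre of the white mixing cup standing on the plaque, 42.5 mm above its foot. 85 mm high, round, straight tapered: 64 mm across the mouth, 42 mm across the foot, wall 2.5 mm, inner floor 30 mm above the foot; about 40 g. Fully nested, its foot stands on the inner floor of the cup below, so it is 30 mm higher than that cup with 1 mm play at the sides
- stack_top_mid (a point): Centre, 42.5 mm above its foot, of the upper of the two matching cups nested in a stack on the bench; its mouth is 42.5 mm above this point (115 mm above the bench)
- stack_low_mid (a point): Centre, 42.5 mm above the bench, of the lower cup of the stack; same cup
- bottle: Amber bottle with red cap, 56 mm diameter, 170 mm high, beside the stack (about 88 mm from its axis); origin at the middle of its foot. Leave alone
- jar: Glass jar with steel cap, 66 mm diameter, 100 mm high, on the other side of the stack (about 88 mm from its axis); origin at the middle of its foot. Leave alone
- sander: Yellow and black orbital sander, disc 125 mm diameter, 150 mm high, dust box reaching 128 mm out along its x; origin at the middle of its disc's underside. Leave alone
- block: Cork sanding block 115 (its x) by 55 by 30 mm beside the stand; origin at the centre of its underside. Leave alone
- tin: Round steel wax tin with green lid, 62 mm diameter, 46 mm high, beside the stand; origin at the middle of its foot. Leave alone

How it is judged (in metres and radians):
On the way, in this order (a step that is already met when the one before it is completed fails the run):
1. the cup is nested upright and fully home in the stack (horizontal distance between cup_mid and stack_top_mid below 0.005 m and z of cup_mid in the frame of stack_top_mid between 0.025 and 0.035 m and angle between cup_mid's own z axis and vertical below 0.1 rad), for 0.2 s.
2. the plaque stands on its far edge, leaning on the back rail (angle between plaque_mid's own z axis and vertical between 1.75 and 2 rad), for 0.2 s.
At the end, for the whole second after the job is handed in: Cup nested in the stack (axis within 5 mm, 25-35 mm above the next cup, upright); stack nested, moved < 30 mm; plaque on its far edge on the runners, foot < 32 mm before the heel face and within 28 mm of the middle, square within 7 degrees, leaning back 10-24 degrees on the rail (all of step 1 and all of step 2 and horizontal distance between stack_top_mid and stack_low_mid below 0.005 m and height (world z) of stack_low_mid below 0.046 m and distance of stack_low_mid from where it was at the start of the episode below 0.03 m and angle between the y axis of plaque_mid and the y axis of heel, either way round below 0.12 rad and x of plaque_foot in the frame of heel between -0.032 and 0.002 m and y of plaque_foot in the frame of heel between -0.028 and 0.028 m and z of plaque_foot in the frame of heel between -0.005 and 0.012 m); the robot touches nothing.
It fails at once if the plaque has fallen off the stand (height (world z) of plaque_mid below 0.035 m).
It fails at once if a cup has been tipped over (angle between any of cup_mid, stack_low_mid's own z axis and vertical above 0.8 rad).
It fails at once if a bystander was disturbed (moved more than 30 mm) (distance of any of bottle, jar, sander, block, tin from where it was at the start of the episode above 0.03 m).
It also fails if it takes over 67 s, if anything falls off the work surface, if the arm or the gripper's body presses on something with over 40 N, if the wrist force passes 120 N, or if a joint passes its speed limit or range.

## Working session

There is one attempt and no reset: what is moved stays moved. The work goes in short steps, Python scripts to look and compute and a shell command to move; the robot and the scene stay as the last step left them, time stands still between calls to the robot, and variables do not carry over. Pictures are saved under pics/ and viewed, at most 10 in all, crops included, and the job is handed in when it is done.

```bash
mkdir -p pics; ls; cat > h.py <<'E'
import numpy as np,cv2
from cell import env
def cam(n,save=None):
    c=env.read_camera(n)
    c['R']=cv2.Rodrigues(np.array(c['rvec'],float))[0];c['t']=np.array(c['tvec'],float).ravel();c['K']=np.array(c['K'])
    if save: cv2.imwrite('pics/'+save,c['frame'][:,:,::-1])
    return c
def cloud(c):
    z=c['z_map'].astype(float);v,u=np.mgrid[:z.shape[0],:z.shape[1]]
    K=c['K'];p=np.stack([(u-K[0,2])/K[0,0]*z,(v-K[1,2])/K[1,1]*z,z],-1)
    w=(p-c['t'])@c['R'];w[z==0]=np.nan
    return w
def onplane(c,u,v,h):
    d=np.linalg.inv(c['K'])@np.array([u,v,1.]);d=c['R'].T@d;o=-c['R'].T@c['t']
    return o+d*(h-o[2])/d[2]
E
python3 - <<'E'
from h import *
o=env.get_obs();print({k:np.round(v,3) for k,v in o.items()},env.grip_point_offset)
a=cam('scene');b=cam('side')
for c in(a,b):print(-c['R'].T@c['t'],c['R'][2],c['K'][0,0])
im=np.hstack([a['frame'],b['frame']]);cv2.imwrite('pics/scene.png',a['frame'][:,:,::-1]);cv2.imwrite('pics/side.png',b['frame'][:,:,::-1])
E
```

```text
pics
{'time_s': np.float64(0.0), 'qpos': array([73.63 , 18.44 , -4.016, 83.175,  1.294, 78.541, -3.26 ]), 'joint_velocities': array([ 0.016,  0.01 ,  0.067,  0.012, -0.045, -0.04 ,  0.066]), 'effort': array([ 1.0000e-03, -4.9129e+01, -4.0300e-01, -3.1253e+01, -6.4000e-02,
        4.4000e-02,  0.0000e+00]), 'tool_pos': array([ 0.192, -0.62 ,  0.221]), 'tool_rot': array([-1.7989e+02,  5.0000e-03,  1.7179e+01]), 'force': array([0.   , 0.787, 0.473]), 'wrist_torque': array([ 0.02 , -0.048, -0.008]), 'grasp_force': np.float64(0.0), 'grip_width': np.float64(0.087)} 0.0187
[ 1.08761721 -0.52505631  1.07138628] [-0.45600185  0.42384562 -0.78257089] 560.5172340158821
[-0.43886406  0.96170096  0.90674333] [ 0.62581618 -0.60566448 -0.49145157] 592.0141907023342
```

View pics/scene.png

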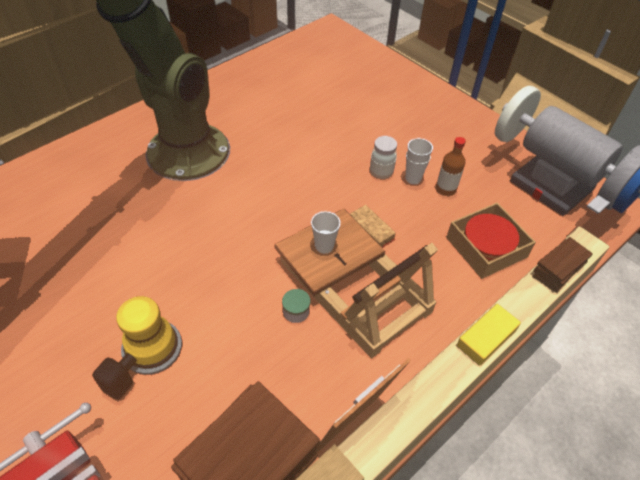

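View pics/side.png

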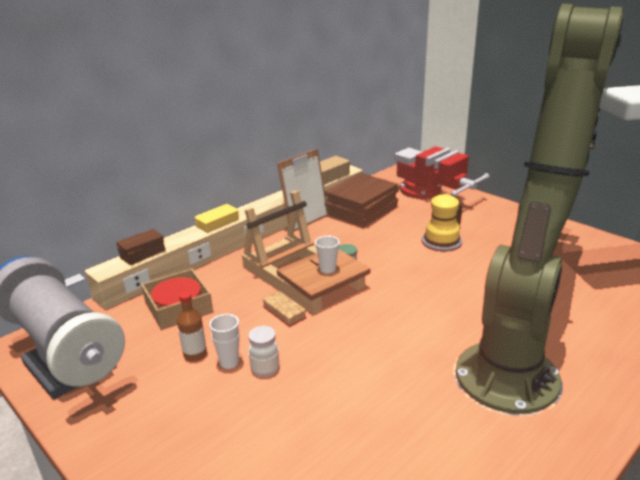

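The scene view shows the cup at (325,232) on the plaque, the stack at (418,160) between the jar (384,158) and bottle (452,168), and the rail at (395,275). In the side view the cup is at (327,255), the stack at (226,342) and the rail at (277,215).

```bash
cat > m1.py <<'E'
from h import *
from scipy.optimize import least_squares
A=cam('scene');B=cam('side')
def reg(c,box):
    u0,u1,v0,v1=box;w=cloud(c)[v0:v1,u0:u1].reshape(-1,3);return w[~np.isnan(w[:,0])]
def circ(p):
    f=lambda q:np.hypot(p[:,0]-q[0],p[:,1]-q[1])-q[2]
    return least_squares(f,[*p[:,:2].mean(0),.03],loss='soft_l1',f_scale=.002).x
def cone(p,z0):  # axis + cup taper: r known from height above foot z0
    f=lambda q:np.hypot(p[:,0]-q[0],p[:,1]-q[1])-(.021+.011*(p[:,2]-z0)/.085)-q[2]
    return least_squares(f,[*p[:,:2].mean(0),0],loss='soft_l1',f_scale=.002).x
for n,ba,bb,zl in(('cup',(305,345,205,258),(312,343,232,278),.063),('stack',(402,434,135,190),(208,244,310,372),.0)):
  for nm,c,b in(('A',A,ba),('B',B,bb)):
    p=reg(c,b);p=p[p[:,2]>zl+.012]
    print(n,nm,len(p),'top z',np.round(np.percentile(p[:,2],[50,95,99,100]),4))
    zt=np.percentile(p[:,2],99);r=p[p[:,2]>zt-.005];print('  rim',np.round(circ(r),4),len(r),np.round((r.min(0)+r.max(0))/2,4))
for nm,c,b in(('A',A,(265,395,200,300)),('B',B,(270,375,240,310))):
    p=reg(c,b);p=p[(p[:,2]>.056)&(p[:,2]<.07)]
    print('plaque',nm,len(p),np.median(p[:,2]),cv2.minAreaRect((p[:,:2]*1000).astype(np.float32)))
for nm,c,b in(('A',A,(345,440,240,320)),('B',B,(240,312,195,240))):
    p=reg(c,b);p=p[(p[:,2]>.15)&(p[:,2]<.19)&(p[:,0]<.9)]
    fr=c['frame'];print('rail',nm,len(p),p.min(0),p.max(0),cv2.minAreaRect((p[:,:2]*1000).astype(np.float32)))
for nm,c,b in(('A',A,(120,185,285,370)),('A',A,(280,312,288,322)),('A',A,(355,395,203,245)),('A',A,(370,398,137,180)),('A',A,(438,467,137,195))):
    p=reg(c,b);p=p[p[:,2]>.015];print('other',b,p.min(0),p.max(0))
np.savez('ab.npz',A=cloud(A),B=cloud(B))
E
python3 m1.py
```

```text
cup A 886 top z [0.123  0.1469 0.1489 0.1501]
  rim [0.5307 0.026  0.0303] 111 [0.5302 0.0271 0.1471]
cup B 662 top z [0.127  0.1484 0.1513 0.1529]
  rim [0.5293 0.029  0.03  ] 59 [0.5286 0.0292 0.1496]
stack A 886 top z [0.0835 0.1132 0.1154 0.1187]
  rim [0.4815 0.3956 0.0305] 102 [0.4816 0.3952 0.1146]
stack B 1230 top z [0.0858 0.115  0.1168 0.1198]
  rim [0.4803 0.3986 0.0303] 133 [0.4802 0.3988 0.1158]
plaque A 4191 0.06233386109334126 ((577.0618286132812, 29.26898956298828), (202.92999267578125, 238.5957794189453), 83.41229248046875)
plaque B 2175 0.06368981708396713 ((584.0877075195312, 30.624221801757812), (204.96510314941406, 259.37225341796875), 83.31234741210938)
rail A 901 [ 0.71096847 -0.07208374  0.15014508] [0.75556846 0.12995053 0.18996467] ((732.731201171875, 28.428665161132812), (202.08726501464844, 37.7901725769043), 87.2744140625)
rail B 577 [ 0.70635579 -0.07051085  0.15002945] [0.75465216 0.13497461 0.18995913] ((730.2112426757812, 32.02112579345703), (205.19715881347656, 44.822017669677734), 88.64446258544922)
other (120, 185, 285, 370) [ 0.42029698 -0.47433262  0.01510814] [ 0.51875309 -0.33636641  0.15449472]
other (280, 312, 288, 322) [ 0.55817769 -0.14066933  0.01500461] [ 0.62122275 -0.07130456  0.06268534]
other (355, 395, 203, 245) [0.47635464 0.0831163  0.01584876] [0.60691151 0.21313155 0.06885257]
other (370, 398, 137, 180) [0.37598198 0.31412593 0.01503491] [0.44012825 0.38387466 0.10440419]
other (438, 467, 137, 195) [0.53790244 0.40358977 0.01508423] [0.59419646 0.4559406  0.17248814]
```

```bash
cat > go.py <<'E'
import sys
from h import *
from scipy.spatial.transform import Rotation as Ro
o=env.get_obs();a=[float(v) for v in sys.argv[1:]]
R=Ro.from_euler('xyz',o['tool_rot'],degrees=True)
T=Ro.from_euler('xyz',a[3:6],degrees=True) if len(a)>=6 else R
d=np.array(a[:3])-o['tool_pos']
t=(R.inv()*T).as_rotvec()/np.pi
print('now',np.round(o['tool_pos'],4),np.round(o['tool_rot'],1),'t',round(float(o['time_s']),2),'F',np.round(o['force'],1),'w',round(float(o['grip_width']),4))
print('shift units in present axes',np.round(R.inv().apply(d)/.08,3),'in target axes',np.round(T.inv().apply(d)/.08,3),'turn',np.round(t,4),'mm',round(np.linalg.norm(d)*1000))
E
python3 -m creep '{"translation":[[0.6,-0.4,0],[0.6,-0.44,0],[0.62,-0.44,0],[0.62,-0.44,0],[0.62,-0.44,0]],"turn":[[0,0,-0.0556],[0,0,0],[0,0,0],[0,0,0],[0,0,0]],"grip":[1,1,1,1,1]}' 10; python3 go.py 0.53 0.0275 0.2 180 0 27
```

```text
time_s: 0.82
tool_pos: [0.3398, -0.3592, 0.2226]
tool_rot: [180.0, 0.0, 27.2]
force: [2.2, 0.0, 0.9]
grip_width: 0.0869
grasp_force: 0.0
now [ 0.3398 -0.3592  0.2226] [180.    0.   27.2] t 0.82 F [2.2 0.  0.9] w 0.0869
shift units in present axes [ 4.323 -3.213  0.28 ] in target axes [ 4.313 -3.227  0.282] turn [0.0001 0.     0.001 ] mm 432
```

```bash
python3 -m creep '{"translation":[[0.62,-0.45,0],[0.62,-0.45,0],[0.62,-0.45,0],[0.62,-0.45,0],[0.6,-0.45,0]],"turn":[[0,0,0],[0,0,0],[0,0,0],[0,0,0],[0,0,0]],"grip":[1,1,1,1,1]}' >/dev/null
python3 -m creep '{"translation":[[0.6,-0.45,0],[0.45,-0.35,0],[0,0,0]],"turn":[[0,0,0],[0,0,0],[0,0,0]],"grip":[1,1,1]}'; python3 - <<'E'
from h import *
c=cam('wrist','w1.png');print(-c['R'].T@c['t'],c['R'][2],c['K'][0,0])
w=cloud(c).reshape(-1,3);w=w[~np.isnan(w[:,0])]
r=w[(np.hypot(w[:,0]-.53,w[:,1]-.0275)<.045)&(w[:,2]>.14)&(w[:,2]<.16)]
print(len(r),r.min(0),r.max(0))
if len(r): print(cv2.minEnclosingCircle((r[:,:2]*1000).astype(np.float32)))
E
python3 go.py 0.53 0.0275 0.126 180 0 27
```

```text
time_s: 1.82
tool_pos: [0.5221, 0.0117, 0.2226]
tool_rot: [-179.9, -0.1, 27.6]
force: [-0.0, -0.2, -0.2]
grip_width: 0.0866
grasp_force: 0.0
[0.58372156 0.04256739 0.38465707] [-0.22305136 -0.11503649 -0.96799519] 353.9444519131917
1574 [ 0.49985114 -0.004959    0.14001106] [0.56286557 0.05793652 0.14969998]
((531.3916015625, 26.42927360534668), 31.87759017944336)
now [0.5215 0.0086 0.2224] [-180.     0.    27.4] t 1.88 F [-0.2  0.8 -0.2] w 0.0874
shift units in present axes [ 0.203 -0.161  1.204] in target axes [ 0.202 -0.163  1.204] turn [-0.0002  0.0001  0.0023] mm 99
```

View pics/w1.png

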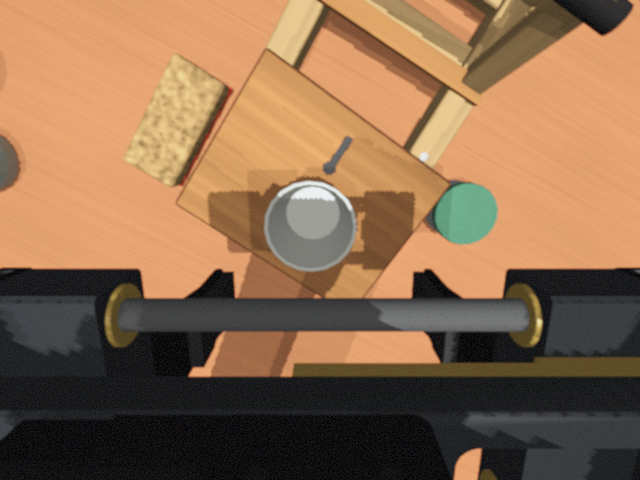

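The wrist view shows the cup's rim centred at (311,225). The plaque's far corners are at (266,50) and (449,185), its left near corner is at (177,203), and the heel strip is beyond them.

```bash
python3 -m creep '{"translation":[[0.22,-0.18,0.4],[0,0,0.4],[0,0,0.4],[0,0,0],[0,0,0]],"turn":[[0,0,0],[0,0,0],[0,0,0],[0,0,0],[0,0,0]],"grip":[1,1,1,1,1]}' 10; python3 go.py 0.531 0.0265 0.126 180 0 27
```

```text
time_s: 2.5
tool_pos: [0.5312, 0.0266, 0.1277]
tool_rot: [179.9, -0.1, 27.1]
force: [0.3, -0.1, 1.1]
grip_width: 0.087
grasp_force: 0.0
now [0.5312 0.0266 0.1277] [ 1.799e+02 -1.000e-01  2.710e+01] t 2.5 F [ 0.3 -0.1  1.1] w 0.087
shift units in present axes [-0.003  0.001  0.021] in target axes [-0.003  0.001  0.021] turn [ 0.0004 -0.0003  0.0005] mm 2
```

```bash
python3 -m creep '{"translation":[[0,0,0.02],[0,0,0],[0,0,0],[0,0,0],[0,0,0]],"turn":[[0,0,0],[0,0,0],[0,0,0],[0,0,0],[0,0,0]],"grip":[0.5,0.5,0.5,0.5,0.5]}' 10;python3 -m creep '{"translation":[[0,0,-0.1],[0,0,-0.4],[0,0,-0.6],[0,0,-0.2],[0,0,0]],"turn":[[0,0,0],[0,0,0],[0,0,0],[0,0,0],[0,0,0]],"grip":[0.5,0.5,0.5,0.5,0.5]}' 10; python3 go.py 0.481 0.397 0.24 180 0 27
```

```text
time_s: 3.12
tool_pos: [0.5309, 0.0277, 0.1253]
tool_rot: [180.0, -0.0, 27.2]
force: [0.1, -0.6, 1.4]
grip_width: 0.0619
grasp_force: 9.8
time_s: 3.75
tool_pos: [0.5311, 0.0278, 0.2298]
tool_rot: [179.9, -0.1, 27.2]
force: [0.6, 0.1, -1.1]
grip_width: 0.0615
grasp_force: 10.0
now [0.5311 0.0278 0.2298] [ 1.799e+02 -1.000e-01  2.720e+01] t 3.75 F [ 0.6  0.1 -1.1] w 0.0615
shift units in present axes [ 1.552 -4.391 -0.131] in target axes [ 1.537 -4.396 -0.128] turn [ 0.0004 -0.0005  0.001 ] mm 373
```

```bash
python3 -m creep '{"translation":[[0.15,-0.5,-0.1],[0.2,-0.62,-0.05],[0.2,-0.62,0],[0.2,-0.6,0],[0.1,-0.4,0]],"turn":[[0,0,0],[0,0,0],[0,0,0],[0,0,0],[0,0,0]],"grip":[0.5,0.5,0.5,0.5,0.5]}' 10;python3 -m creep '{"translation":[[0,0,0],[0,0,0]],"turn":[[0,0,0],[0,0,0]],"grip":[0.5,0.5]}'; cat > m2.py <<'E'
from h import *
c=cam('wrist','w2.png');P=cloud(c);w=P.reshape(-1,3);w=w[~np.isnan(w[:,0])]
for n,(x,y),zl,zh in(('stack',(.481,.397),.108,.122),('held',env.get_obs()['tool_pos'][:2],.15,.3)):
    r=w[(np.hypot(w[:,0]-x,w[:,1]-y)<.04)&(w[:,2]>zl)&(w[:,2]<zh)]
    if n=='held': r=r[r[:,2]>np.percentile(r[:,2],99)-.004] if len(r) else r
    if len(r): print(n,len(r),r.min(0),r.max(0),cv2.minEnclosingCircle((r[:,:2]*1000).astype(np.float32)))
E
python3 m2.py; python3 go.py 0.481 0.397 0.24
```

```text
time_s: 4.38
tool_pos: [0.4889, 0.256, 0.2389]
tool_rot: [-179.9, 0.2, 27.4]
force: [0.7, -1.0, -0.0]
grip_width: 0.0616
grasp_force: 10.0
time_s: 4.62
tool_pos: [0.4906, 0.2525, 0.2394]
tool_rot: [180.0, 0.2, 27.2]
force: [0.3, -0.1, -0.8]
grip_width: 0.0616
grasp_force: 10.0
stack 1348 [0.45013171 0.36527965 0.10801091] [0.51338322 0.42835837 0.11656682] ((481.8794860839844, 397.0272216796875), 32.1304931640625)
held 453 [0.46821529 0.21900555 0.29430614] [0.5188428  0.29081644 0.299999  ] ((496.341064453125, 254.5261688232422), 38.31435775756836)
now [0.491  0.252  0.2396] [1.80e+02 1.00e-01 2.71e+01] t 4.67 F [ 0.  -0.7 -0.5] w 0.0618
shift units in present axes [ 0.713 -1.671 -0.007] in target axes [ 0.713 -1.671 -0.007] turn [0. 0. 0.] mm 145
```

View pics/w2.png

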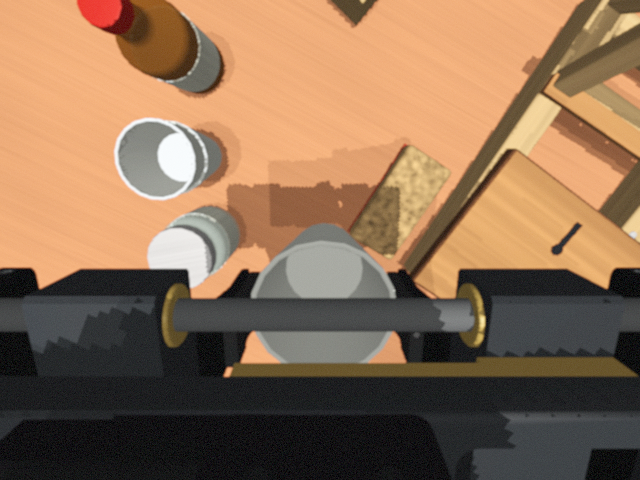

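The wrist view shows the stack's mouth at about (160,158) with the jar at (180,255) and the bottle at (160,40). The held cup hangs upright at (323,300).

```bash
python3 -m creep '{"translation":[[0.2,-0.45,0],[0.26,-0.6,0],[0.2,-0.45,0],[0.06,-0.17,0],[0,0,0]],"turn":[[0,0,0],[0,0,0],[0,0,0],[0,0,0],[0,0,0]],"grip":[0.5,0.5,0.5,0.5,0.5]}' 10;python3 -m creep '{"translation":[[0,0,0],[0,0,0]],"turn":[[0,0,0],[0,0,0]],"grip":[0.5,0.5]}'; python3 go.py 0.482 0.397 0.16
```

```text
time_s: 5.3
tool_pos: [0.4813, 0.3983, 0.2404]
tool_rot: [180.0, 0.1, 27.2]
force: [0.3, -0.0, -0.2]
grip_width: 0.0617
grasp_force: 10.0
time_s: 5.55
tool_pos: [0.4822, 0.397, 0.241]
tool_rot: [179.9, -0.0, 27.0]
force: [-0.2, -0.5, 0.3]
grip_width: 0.0616
grasp_force: 10.0
now [0.4822 0.397  0.241 ] [179.9  -0.   27. ] t 5.55 F [-0.2 -0.5  0.3] w 0.0616
shift units in present axes [-0.003 -0.003  1.012] in target axes [-0.003 -0.003  1.012] turn [0. 0. 0.] mm 81
```

```bash
python3 -m creep '{"translation":[[0,0,0.4],[0,0,0.3],[0,0,0.25],[0,0,0.2],[0,0,0.15]],"turn":[[0,0,0],[0,0,0],[0,0,0],[0,0,0],[0,0,0]],"grip":[0.5,0.5,0.5,0.5,0.5]}' 10;python3 -m creep '{"translation":[[0,0,0],[0,0,0]],"turn":[[0,0,0],[0,0,0]],"grip":[0.5,0.5]}'
```

```text
time_s: 6.18
tool_pos: [0.4812, 0.3987, 0.1362]
tool_rot: [180.0, 0.0, 27.2]
force: [-1.0, -0.4, 0.3]
grip_width: 0.0619
grasp_force: 10.0
time_s: 6.42
tool_pos: [0.4814, 0.3994, 0.1376]
tool_rot: [-180.0, -0.1, 27.2]
force: [0.0, -0.3, -0.3]
grip_width: 0.0617
grasp_force: 10.0
```

```bash
python3 -m creep '{"translation":[[0,0,0.08],[0,0,0.08],[0,0,0],[0,0,0]],"turn":[[0,0,0],[0,0,0],[0,0,0],[0,0,0]],"grip":[0.5,0.5,0.5,0.5]}' 10;python3 -m creep '{"translation":[[0,0,0],[0,0,0],[0,0,0],[0,0,0]],"turn":[[0,0,0],[0,0,0],[0,0,0],[0,0,0]],"grip":[1,1,1,1]}';python3 -m creep '{"translation":[[0,0,-0.3],[0,0,-0.5],[0,0,-0.6],[0,0,0],[0,0,0]],"turn":[[0,0,0],[0,0,0],[0,0,0],[0,0,0],[0,0,0]],"grip":[1,1,1,1,1]}'; cat > m3.py <<'E'
from h import *
c=cam('wrist');w=cloud(c).reshape(-1,3);w=w[~np.isnan(w[:,0])]
s=w[np.hypot(w[:,0]-.482,w[:,1]-.397)<.036];s=s[(s[:,2]<.16)]
zt=np.percentile(s[:,2],99.5);r=s[s[:,2]>zt-.006];print('top',zt,cv2.minEnclosingCircle((r[:,:2]*1000).astype(np.float32)))
A=cam('scene');w=cloud(A)[110:190,400:436].reshape(-1,3);w=w[(w[:,2]>.11)&(np.hypot(w[:,0]-.482,w[:,1]-.397)<.04)];print('scene',np.percentile(w[:,2],[95,99]))
E
python3 m3.py
```

```text
time_s: 6.92
tool_pos: [0.4812, 0.3989, 0.1241]
tool_rot: [180.0, -0.0, 27.2]
force: [0.8, 0.5, 1.1]
grip_width: 0.0613
grasp_force: 9.8
time_s: 7.42
tool_pos: [0.4811, 0.3989, 0.124]
tool_rot: [180.0, 0.0, 27.2]
force: [-0.5, -0.2, -0.1]
grip_width: 0.0859
grasp_force: 0.0
time_s: 8.05
tool_pos: [0.481, 0.3987, 0.2356]
tool_rot: [180.0, 0.0, 27.2]
force: [-1.6, -0.4, -1.3]
grip_width: 0.0873
grasp_force: 0.0
top 0.14904702381315715 ((481.6778259277344, 397.0306396484375), 31.855953216552734)
scene [0.1473277  0.14955269]
```

```bash
cat > m4.py <<'E'
from h import *
for n in('wrist','scene','side'):
    c=cam(n,'st_%s.png'%n);w=cloud(c).reshape(-1,3);w=w[~np.isnan(w[:,0])]
    rr=np.hypot(w[:,0]-.4817,w[:,1]-.397)
    r=w[(rr<.034)&(rr>.0285)&(w[:,2]>.13)&(w[:,2]<.16)]
    a=np.degrees(np.arctan2(r[:,1]-.397,r[:,0]-.4817))
    out=[]
    for k in range(-180,180,45):
        q=r[(a>=k)&(a<k+45),2]
        out.append((k,len(q),round(float(np.percentile(q,95)),4)) if len(q)>8 else (k,len(q)))
    print(n,out)
    f=w[(rr<.017)&(w[:,2]>.03)&(w[:,2]<.16)];print(' floor',len(f),np.percentile(f[:,2],[10,50,90]) if len(f) else 0)
E
python3 m4.py
```

```text
wrist [(-180, 198, 0.1489), (-135, 188, 0.1488), (-90, 159, 0.149), (-45, 125, 0.149), (0, 124, 0.149), (45, 124, 0.1488), (90, 155, 0.1487), (135, 191, 0.1488)]
 floor 1147 [0.09219282 0.09308576 0.09399304]
scene [(-180, 17, 0.1482), (-135, 29, 0.1494), (-90, 34, 0.1455), (-45, 25, 0.1477), (0, 11, 0.1473), (45, 16, 0.1467), (90, 29, 0.1463), (135, 41, 0.1483)]
 floor 0 0
side [(-180, 37, 0.1504), (-135, 13, 0.1492), (-90, 22, 0.1483), (-45, 33, 0.1485), (0, 24, 0.1502), (45, 19, 0.1501), (90, 55, 0.1492), (135, 68, 0.1496)]
 floor 0 0
```

```bash
python3 go.py 0.4817 0.397 0.151 ; python3 -m creep '{"translation":[[0,0.02,0.3],[0,0,0.3],[0,0,0.3],[0,0,0.16],[0,0,0]],"turn":[[0,0,0],[0,0,0],[0,0,0],[0,0,0],[0,0,0]],"grip":[0.575,0.575,0.575,0.575,0.575]}' 10;python3 -m creep '{"translation":[[0,0,0.03],[0,0,0.02],[0,0,0.02],[0,0,0]],"turn":[[0,0,0],[0,0,0],[0,0,0],[0,0,0]],"grip":[0.575,0.575,0.575,0.575]}'
```

```text
now [0.4808 0.3985 0.2349] [1.80e+02 1.00e-01 2.72e+01] t 8.3 F [-0.8  0.8 -0.6] w 0.0869
shift units in present axes [0.004 0.021 1.048] in target axes [0.004 0.021 1.048] turn [0. 0. 0.] mm 84
time_s: 8.93
tool_pos: [0.4816, 0.3973, 0.1507]
tool_rot: [180.0, 0.1, 27.2]
force: [0.3, -0.2, 0.9]
grip_width: 0.0515
grasp_force: 0.0
time_s: 9.43
tool_pos: [0.4829, 0.3986, 0.1484]
tool_rot: [-180.0, -0.2, 27.2]
force: [-0.0, -0.7, 8.1]
grip_width: 0.0497
grasp_force: 4.4
```

```bash
python3 -m creep '{"translation":[[0,0,0.02],[0,0,0.02],[0,0,0]],"turn":[[0,0,0],[0,0,0],[0,0,0]],"grip":[0.575,0.575,0.575]}'; python3 -m creep '{"translation":[[0,0,0.03],[0,0,0],[0,0,0]],"turn":[[0,0,0],[0,0,0],[0,0,0]],"grip":[0.575,0.575,0.575]}'
```

```text
time_s: 9.8
tool_pos: [0.4842, 0.3998, 0.148]
tool_rot: [-180.0, -0.5, 27.2]
force: [-0.6, -2.0, 18.9]
grip_width: 0.0501
grasp_force: 9.5
time_s: 10.18
tool_pos: [0.4851, 0.4006, 0.1477]
tool_rot: [-180.0, -0.7, 27.2]
force: [-1.6, -2.5, 26.3]
grip_width: 0.0501
grasp_force: 13.1
```

```bash
python3 -m creep '{"translation":[[0,0,-0.15],[0,0,-0.5],[0,0,-0.6],[0,0,-0.45],[0,0,0]],"turn":[[0,0,0],[0,0,0],[0,0,0],[0,0,0],[0,0,0]],"grip":[0.575,0.6,1,1,1]}' >/dev/null; python3 m3.py; python3 go.py 0.46 0.03 0.28 180 0 -2
```

```text
top 0.14821902957031619 ((482.0281066894531, 397.024658203125), 31.819570541381836)
scene [0.1464598  0.14820677]
now [0.4817 0.3974 0.2758] [180.    0.   27.2] t 10.9 F [-0.1 -1.  -1.3] w 0.0816
shift units in present axes [-2.34   3.961 -0.051] in target axes [-0.111  4.599 -0.053] turn [1.000e-04 1.000e-04 1.622e-01] mm 368
```

```bash
python3 -m creep '{"translation":[[0,0.3,0],[0,0.3,0],[0,0.3,0],[0,0.6,0],[0,0.6,0]],"turn":[[0,0,0.054],[0,0,0.054],[0,0,0.054],[0,0,0],[0,0,0]],"grip":[1,1,1,1,1]}' 10;python3 -m creep '{"translation":[[0,0.6,0],[0,0.6,0],[0,0.6,0],[0,0.4,0],[0,0,0]],"turn":[[0,0,0],[0,0,0],[0,0,0],[0,0,0],[0,0,0]],"grip":[1,1,1,1,1]}'; python3 go.py 0.46 0.03 0.28 180 0 -2
```

```text
time_s: 11.52
tool_pos: [0.4991, 0.2317, 0.274]
tool_rot: [179.9, 0.2, -2.0]
force: [1.2, 0.8, -0.1]
grip_width: 0.0869
grasp_force: 0.0
time_s: 12.15
tool_pos: [0.4931, 0.0539, 0.2744]
tool_rot: [179.9, 0.2, -2.3]
force: [-1.0, 0.3, 0.8]
grip_width: 0.0868
grasp_force: 0.0
now [0.4931 0.0539 0.2744] [179.9   0.2  -2.3] t 12.15 F [-1.   0.3  0.8] w 0.0868
shift units in present axes [-0.401  0.315 -0.068] in target axes [-0.403  0.313 -0.07 ] turn [ 0.0004  0.001  -0.0019] mm 41
```

```bash
python3 -m creep '{"translation":[[-0.4,0.31,-0.1],[0,0,0],[0,0,0]],"turn":[[0,0,0],[0,0,0],[0,0,0]],"grip":[1,1,1]}'; python3 - <<'E'
from h import *
c=cam('wrist','w3.png');np.savez('w3.npz',P=cloud(c),f=c['frame'])
P=cloud(c);z=P[...,2]
m=((z>.056)&(z<.069)).astype(np.uint8)
n,l,s,cc=cv2.connectedComponentsWithStats(m)
k=1+np.argmax(s[1:,4]);p=P[l==k][:,:2];print(s[k],cv2.minAreaRect((p*1000).astype(np.float32)),np.median(P[l==k][:,2]))
m=((z>.15)&(z<.19)).astype(np.uint8)
p=P[(z>.15)&(z<.19)&(P[...,0]>.66)&(P[...,0]<.85)];print('rail',len(p),cv2.minAreaRect((p[:,:2]*1000).astype(np.float32)) if len(p) else 0)
E
```

```text
time_s: 12.52
tool_pos: [0.4611, 0.0352, 0.2836]
tool_rot: [-180.0, 0.0, -1.9]
force: [-0.7, 0.1, 0.6]
grip_width: 0.0872
grasp_force: 0.0
[  225    42   203   175 30455] ((541.8311767578125, 33.95592498779297), (200.3484649658203, 160.75698852539062), 83.24288177490234) 0.06292984507486103
rail 0 0
```

View pics/w3.png

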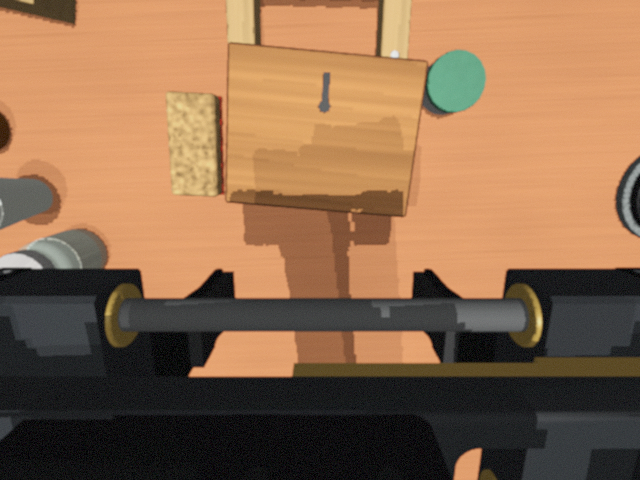

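The view shows the plaque alone, with its corners at (230,43), (427,62), (405,215) and (228,203). The runner ends are at x≈227-258 and 382-410 px, the cork block is at (193,145) and the tin at (455,80).

```bash
python3 - <<'E'
from h import *
d=np.load('w3.npz');P=d['P'];z=P[...,2]
for nm,u0,u1 in(('L',215,300),('R',350,425)):
    q=P[0:40,u0:u1].reshape(-1,3);q=q[(q[:,2]>.038)&(q[:,2]<.050)]
    print('runner',nm,len(q),cv2.minAreaRect((q[:,:2]*1000).astype(np.float32)))
d=np.load('ab.npz')
for nm,f,box in(('A','pics/scene.png',(340,445,235,325)),('B','pics/side.png',(235,318,190,240))):
    im=cv2.imread(f);u0,u1,v0,v1=box;q=d[nm][v0:v1,u0:u1].reshape(-1,3);g=im[v0:v1,u0:u1].reshape(-1,3).max(1)
    k=(g<70)&(q[:,2]>.13)&(q[:,2]<.2)&(q[:,0]<.8);q=q[k]
    print('rail',nm,len(q),np.percentile(q,[2,50,98],axis=0).round(4).tolist(),cv2.minAreaRect((q[:,:2]*1000).astype(np.float32)))
# heel strip: top at .053, x ~ .66-.72
for nm in 'AB':
    q=d[nm].reshape(-1,3);q=q[(q[:,2]>.049)&(q[:,2]<.057)&(q[:,0]>.64)&(q[:,0]<.74)&(abs(q[:,1]-.03)<.1)]
    print('strip',nm,len(q),cv2.minAreaRect((q[:,:2]*1000).astype(np.float32)) if len(q)>5 else 0, np.percentile(q,[5,50,95],axis=0).round(4).tolist())
E
```

```text
runner L 1138 ((656.3216552734375, 112.77964782714844), (28.31209373474121, 37.13580322265625), 87.29904174804688)
runner R 1130 ((650.9225463867188, -44.96153259277344), (28.304502487182617, 36.63336944580078), 87.23856353759766)
rail A 3 [[0.7196, -0.0704, 0.1639], [0.7196, -0.07, 0.1646], [0.7211, -0.069, 0.1678]] ((720.2411499023438, -69.57328796386719), (2.1578547954559326, 0.30453968048095703), 44.092655181884766)Traceback (most recent call last):
  File "<stdin>", line 10, in <module>
    return _quantile_unchecked(
        a, q, axis, out, overwrite_input, method, keepdims, weights)
    return _ureduce(a,
                    func=_quantile_ureduce_func,
    ...<5 lines>...
                    overwrite_input=overwrite_input,
                    method=method)
    r = func(a, **kwargs)
    result = _quantile(arr,
                       quantiles=q,
    ...<2 lines>...
                       out=out,
                       weights=wgt)
    slices_having_nans = np.isnan(arr[-1, ...])
                                  ~~~^^^^^^^^^
IndexError: index -1 is out of bounds for axis 0 with size 0
```

```bash
python3 - <<'E'
from h import *
c=cam('wrist')
P=cloud(c);f=c['frame'].astype(int)
m=(f[...,1]>f[...,0]+15)&(P[...,2]>.03)&(P[...,2]<.06);q=P[m];print('tin',len(q),np.median(q[:,2]),cv2.minEnclosingCircle((q[:,:2]*1000).astype(np.float32)))
d=np.load('ab.npz')
for nm,box in(('A',(340,445,235,325)),('B',(235,318,190,240))):
    u0,u1,v0,v1=box;q=d[nm][v0:v1,u0:u1].reshape(-1,3)
    k=(q[:,2]>.155)&(q[:,2]<.178)&(q[:,0]<.8)&(abs(q[:,1]-.03)<.06);q=q[k]
    print('rail',nm,len(q),np.percentile(q,[3,50,97],axis=0).round(4).tolist())
for nm in 'AB':
    q=d[nm].reshape(-1,3);q=q[(q[:,2]>.049)&(q[:,2]<.057)&(q[:,0]>.655)&(q[:,0]<.73)&(abs(q[:,1]-.03)<.06)]
    print('strip',nm,len(q),np.percentile(q,[3,50,97],axis=0).round(4).tolist() if len(q) else 0)
E
python3 go.py 0.435 0.043 0.15 180 0 -6.8
```

```text
tin 2848 0.045707726425938636 ((590.901123046875, -108.62554168701172), 30.63448715209961)
rail A 455 [[0.7168, -0.019, 0.1605], [0.7275, 0.0325, 0.1683], [0.7349, 0.0871, 0.1723]]
rail B 235 [[0.7121, -0.0268, 0.1575], [0.7189, 0.0321, 0.1674], [0.7274, 0.0841, 0.1737]]
strip A 128 [[0.6896, 0.0196, 0.0493], [0.697, 0.0584, 0.0528], [0.7016, 0.087, 0.0557]]
strip B 180 [[0.6764, -0.0255, 0.0497], [0.6881, 0.03, 0.0534], [0.7016, 0.0844, 0.0564]]
now [0.4613 0.0353 0.2836] [-180.     0.    -1.9] t 12.62 F [ 0.6 -0.2  0.4] w 0.0871
shift units in present axes [-0.33  -0.085  1.67 ] in target axes [-0.337 -0.057  1.67 ] turn [-0.0002  0.0002  0.0275] mm 136
```

```bash
python3 -m creep '{"translation":[[-0.31,-0.086,0.4],[0,0,0.7],[0,0,0.7],[0,0,0.7],[0,0,0.38]],"turn":[[0,0,0.0033],[0,0,0],[0,0,0],[0,0,0],[0,0,0]],"grip":[0.8,0.8,0.8,0.8,0.8]}' 10; python3 -m creep '{"translation":[[0,0,0],[0,0,0]],"turn":[[0,0,0],[0,0,0]],"grip":[0.8,0.8]}';python3 go.py 0.5155 0.0395 0.052 180 0 -2.5
```

```text
time_s: 13.25
tool_pos: [0.4346, 0.0428, 0.0506]
tool_rot: [-179.9, 0.2, -2.5]
force: [-0.5, -0.8, 0.0]
grip_width: 0.0695
grasp_force: 0.0
time_s: 13.5
tool_pos: [0.4377, 0.0424, 0.0548]
tool_rot: [-180.0, -0.1, -2.5]
force: [0.6, -0.4, 0.7]
grip_width: 0.0694
grasp_force: 0.0
now [0.4377 0.0424 0.0548] [-1.8e+02 -1.0e-01 -2.5e+00] t 13.5 F [ 0.6 -0.4  0.7] w 0.0694
shift units in present axes [ 0.973 -0.006  0.036] in target axes [ 0.973 -0.006  0.035] turn [-0.0002 -0.0005 -0.0001] mm 78
```

```bash
python3 -m creep '{"translation":[[0.12,0,0.03],[0.15,0,0],[0.15,0,0],[0.15,0,0],[0.12,0,0]],"turn":[[0,0,0],[0,0,0],[0,0,0],[0,0,0],[0,0,0]],"grip":[0.8,0.8,0.8,0.8,0.8]}' 10; python3 -m creep '{"translation":[[0.1,0,0],[0.08,0,0],[0.05,0,0],[0,0,0]],"turn":[[0,0,0],[0,0,0],[0,0,0],[0,0,0]],"grip":[0.8,0.8,0.8,0.8]}';python3 go.py 0.5155 0.0395 0.052 180 0 -2.5
```

```text
time_s: 14.12
tool_pos: [0.4924, 0.0395, 0.0513]
tool_rot: [-180.0, 0.0, -2.6]
force: [-4.2, 0.1, 3.0]
grip_width: 0.07
grasp_force: 2.1
time_s: 14.62
tool_pos: [0.5105, 0.0385, 0.0513]
tool_rot: [-180.0, -0.1, -2.6]
force: [-0.4, -0.4, -0.4]
grip_width: 0.0693
grasp_force: 0.6
now [0.5105 0.0385 0.0513] [-1.8e+02 -1.0e-01 -2.6e+00] t 14.62 F [-0.4 -0.4 -0.4] w 0.0693
shift units in present axes [ 0.061 -0.015 -0.009] in target axes [ 0.061 -0.015 -0.009] turn [-0.0001 -0.0003 -0.0004] mm 5
```

```bash
python3 -m creep '{"translation":[[0.05,0,0],[0.05,0,0],[0.04,0,0],[0,0,0]],"turn":[[0,0,0],[0,0,0],[0,0,0],[0,0,0]],"grip":[0.8,0.8,0.8,0.8]}' 10
```

```text
time_s: 15.12
tool_pos: [0.5109, 0.0385, 0.0499]
tool_rot: [179.8, 1.3, -2.5]
force: [-27.3, 1.2, 21.3]
grip_width: 0.0694
grasp_force: 14.1
```

```bash
python3 -m creep '{"translation":[[-0.2,0,0],[-0.2,0,-0.1],[-0.2,0,-0.6],[0,0,-0.7],[0,0,-0.7]],"turn":[[0,0,0],[0,0,0],[0,0,0],[0,0,0],[0,0,0]],"grip":[0.8,0.8,0.8,0.8,0.8]}' 10; python3 -m creep '{"translation":[[0,0,-0.4],[0,0,0],[0,0,0]],"turn":[[0,0,0],[0,0,0],[0,0,0]],"grip":[0.8,0.8,0.8]}'; python3 - <<'E'
from h import *
c=cam('wrist','w4.png');P=cloud(c);z=P[...,2]
m=((z>.056)&(z<.069)).astype(np.uint8)
n,l,s,cc=cv2.connectedComponentsWithStats(m)
k=1+np.argmax(s[1:,4]);p=P[l==k];print(s[k],cv2.minAreaRect((p[:,:2]*1000).astype(np.float32)),np.median(p[:,2]))
E
python3 go.py .47 .04 .12 180 -35 -2.5
```

```text
time_s: 15.75
tool_pos: [0.474, 0.0397, 0.2216]
tool_rot: [179.9, -0.2, -2.6]
force: [1.1, -0.8, 0.1]
grip_width: 0.0698
grasp_force: 0.0
time_s: 16.12
tool_pos: [0.4733, 0.0397, 0.2507]
tool_rot: [180.0, -0.0, -2.6]
force: [0.1, -0.3, -0.1]
grip_width: 0.0699
grasp_force: 0.0
[  206     0   228   167 35948] ((594.6748046875, 36.75358581542969), (200.73805236816406, 142.4709930419922), 87.45719909667969) 0.06294728524410133
now [0.4729 0.0398 0.2502] [ 1.8e+02  1.0e-01 -2.6e+00] t 16.18 F [ 0.3 -0.2 -1.3] w 0.0698
shift units in present axes [-3.400e-02 -1.000e-03  1.627e+00] in target axes [-9.630e-01 -1.000e-03  1.312e+00] turn [ 0.0002  0.1947 -0.0004] mm 130
```

View pics/w4.png

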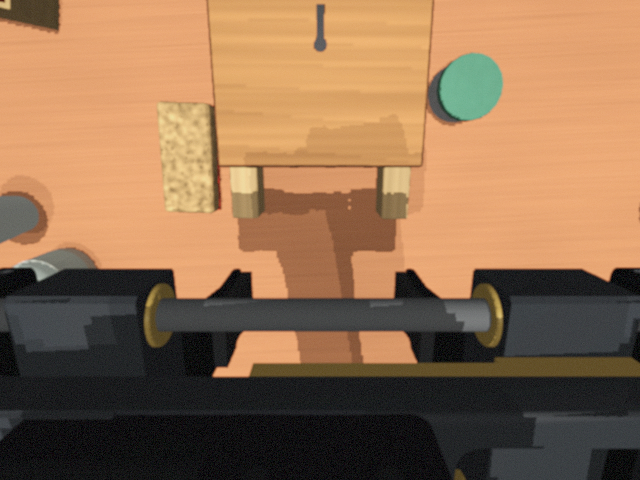

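The view shows the plaque square against the strip. Its near edge runs from (218,166) to (422,166), with the runner ends below it, and the gaps to the block and tin are clear.

```bash
python3 -m creep '{"translation":[[0,0,0.3],[0,0,0.3],[0,0,0.3],[0,0,0],[0,0,0]],"turn":[[0,0.0487,0],[0,0.0487,0],[0,0.0487,0],[0,0.0487,0],[0,0,0]],"grip":[0.7,0.7,0.7,0.7,0.7]}' 10; python3 go.py .465 .042 .1 180 -35 -2.5; python3 -c "
from h import *;print(env.get_obs()['qpos'].round(1))"
```

```text
time_s: 16.8
tool_pos: [0.4974, 0.0421, 0.1607]
tool_rot: [178.2, -27.1, -2.2]
force: [0.2, 0.3, 0.3]
grip_width: 0.0605
grasp_force: 0.0
now [0.4974 0.0421 0.1607] [178.2 -27.1  -2.2] t 16.8 F [0.2 0.3 0.3] w 0.0605
shift units in present axes [-0.707  0.001  0.491] in target axes [-0.767  0.019  0.389] turn [0.0091 0.0438 0.002 ] mm 69
[  14.4  -17.1  -24.9  129.9    1.1   39.7 -104.5]
```

```bash
python3 go.py .475 .042 .08 180 -25 -2.5; python3 -m creep '{"translation":[[0,0,0],[-0.3,0,0.15],[-0.3,0,0.4],[0,0,0.4],[0,0,0]],"turn":[[0.009,-0.01,0.002],[0,0,0],[0,0,0],[0,0,0],[0,0,0]],"grip":[0.7,0.7,0.7,0.7,0.7]}' 10; python3 go.py .475 .042 .08 180 -25 -2.5; python3 -c "
from h import *;print(env.get_obs()['qpos'].round(1))"
```

```text
now [0.4974 0.0421 0.1607] [178.2 -27.1  -2.2] t 16.8 F [0.2 0.3 0.3] w 0.0605
shift units in present axes [-0.709 -0.012  0.771] in target axes [-0.68   0.013  0.796] turn [ 0.0092 -0.0117  0.0012] mm 84
time_s: 17.42
tool_pos: [0.4911, 0.0415, 0.0755]
tool_rot: [-179.9, -25.6, -2.9]
force: [-0.3, 0.8, 0.8]
grip_width: 0.0606
grasp_force: 0.0
now [0.4911 0.0415 0.0755] [-179.9  -25.6   -2.9] t 17.43 F [-0.3  0.8  0.8] w 0.0606
shift units in present axes [-0.158  0.004 -0.138] in target axes [-0.159  0.003 -0.136] turn [ 0.0003 -0.0032 -0.0022] mm 17
[  14.2   -9.7  -25.2  135.1    4.1   28.8 -107.7]
```

```bash
python3 -m creep '{"translation":[[-0.19,0,0.33],[-0.19,0,0.33],[0,0,0],[0,0,0]],"turn":[[0,0,0.002],[0,0,0],[0,0,0],[0,0,0]],"grip":[0.7,0.7,0.7,0.7]}' 10; python3 go.py .525 .0395 .014 180 -25 -2.5; python3 -c "
from h import *;print(env.get_obs()['qpos'].round(1))"
```

```text
time_s: 17.92
tool_pos: [0.4893, 0.0424, 0.0182]
tool_rot: [-179.7, -26.0, -3.3]
force: [0.6, -0.0, 0.3]
grip_width: 0.0608
grasp_force: 0.0
now [0.4893 0.0424 0.0182] [-179.7  -26.    -3.3] t 17.93 F [ 0.6 -0.   0.3] w 0.0608
shift units in present axes [0.379 0.012 0.244] in target axes [0.383 0.017 0.237] turn [ 0.0002 -0.0057 -0.0041] mm 36
[  17.    -2.8  -29.5  138.2   16.    19.8 -119.9]
```

```bash
python3 -m creep '{"translation":[[0.19,0.01,0.12],[0.15,0.01,0.1],[0.05,0,0.02],[0,0,0]],"turn":[[0,0,-0.004],[0,0,0],[0,0,0],[0,0,0]],"grip":[0.7,0.7,0.7,0.7]}' 10; python3 go.py .5345 .0391 .064 180 -25 -2.5; python3 -c "
from h import *;print(env.get_obs()['qpos'].round(1))"
```

```text
time_s: 18.42
tool_pos: [0.5245, 0.0393, 0.0135]
tool_rot: [180.0, -26.0, -2.5]
force: [0.3, -0.1, -0.0]
grip_width: 0.061
grasp_force: 0.0
now [0.5245 0.0393 0.0135] [180.  -26.   -2.5] t 18.43 F [ 0.3 -0.1 -0. ] w 0.061
shift units in present axes [ 0.389 -0.003 -0.513] in target axes [ 0.381 -0.003 -0.519] turn [ 0.0002 -0.0053  0.0001] mm 52
[  17.6    2.7  -29.1  134.1   22.2   19.6 -123.1]
```

```bash
python3 -m creep '{"translation":[[0.11,0,-0.14],[0.11,0,-0.15],[0.11,0,-0.15],[0.1,0,-0.14],[0,0,0]],"turn":[[0,0,0],[0,0,0],[0,0,0],[0,0,0],[0,0,0]],"grip":[0.7,0.7,0.7,0.7,0.7]}' 10; python3 go.py .552 .0383 .122; python3 - <<'E'
from h import *
print(env.get_obs()['qpos'].round(1))
c=cam('side','s1.png');w=cloud(c)[190:320,240:380].reshape(-1,3)
E
python3 -c "
import cv2;a=cv2.imread('pics/s1.png')[170:330,220:400];cv2.imwrite('pics/s1c.png',cv2.resize(a,None,fx=3,fy=3))"
```

```text
time_s: 19.05
tool_pos: [0.5308, 0.0389, 0.0677]
tool_rot: [179.9, -25.5, -2.5]
force: [-7.9, 2.7, -0.4]
grip_width: 0.0607
grasp_force: 3.7
now [0.5308 0.0389 0.0677] [179.9 -25.5  -2.5] t 19.05 F [-7.9  2.7 -0.4] w 0.0607
shift units in present axes [ 0.532 -0.002 -0.498] in target axes [ 0.532 -0.002 -0.498] turn [0. 0. 0.] mm 58
[  19.1   -3.   -29.4  130.7    9.2   27.3 -110.4]
```

View pics/s1c.png

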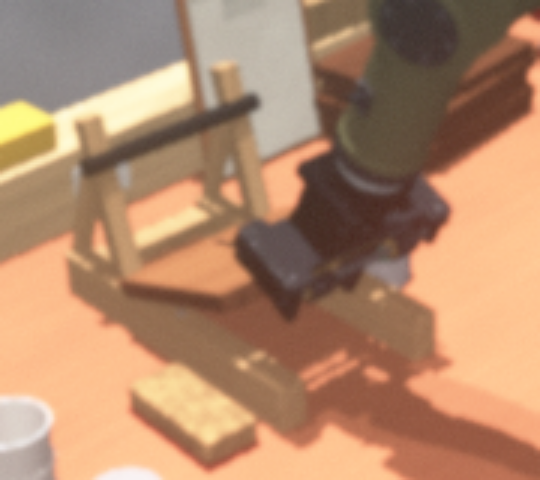

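The crop shows the plaque's near corner at (225,303), raised well clear of the runner, with the tool under the near edge. I'll check its tilt in numbers while carrying on.

```bash
cat > tilt.py <<'E'
from h import *
# plane of plaque's visible back (seen by the scene camera) between robot tool and strip
c=cam('scene');w=cloud(c);f=c['frame'].astype(int)
m=(w[...,0]>.52)&(w[...,0]<.76)&(abs(w[...,1]-.035)<.12)&(w[...,2]>.058)&(w[...,2]<.24)&(f[...,0]-f[...,2]>25)&(f[...,0]-f[...,2]<110)
p=w[m];rng=np.random.default_rng(0);best=None
for _ in range(600):
    a=p[rng.choice(len(p),3,replace=False)];n=np.cross(a[1]-a[0],a[2]-a[0]);l=np.linalg.norm(n)
    if l<1e-5: continue
    n/=l
    if abs(n[1])>.25: continue
    k=abs((p-a[0])@n)<.003
    if best is None or k.sum()>best.sum(): best=k
q=p[best];ctr=q.mean(0);n=np.linalg.svd(q-ctr,full_matrices=False)[2][2]
n=n if n[0]>0 or n[2]>.9 else -n
print('pts',len(p),len(q),'normal',n.round(3),'deg from vertical',np.degrees(np.arccos(n[2])).round(1),'yaw',np.degrees(np.arctan2(n[1],n[0])).round(1),'min',q.min(0).round(3),'max',q.max(0).round(3))
E
python3 tilt.py
```

```text
pts 2860 537 normal [ 0.052  0.003 -0.999] deg from vertical 177.0 yaw 3.2 min [ 0.52  -0.071  0.155] max [0.75  0.132 0.172]
```

```bash
sed -i 's/(w\[...,2\]<.24)/(w[...,2]<.15)/; s/(w\[...,0\]<.76)/(w[...,0]<.70)/; s/\.058/.048/' tilt.py; python3 tilt.py
```

```text
pts 850 430 normal [ 0.309 -0.02   0.951] deg from vertical 18.0 yaw -3.8 min [ 0.52  -0.067  0.053] max [0.7   0.138 0.119]
```

```bash
python3 -m creep '{"translation":[[0.12,0,-0.12],[0.14,0,-0.13],[0.14,0,-0.13],[0.13,0,-0.12],[0,0,0]],"turn":[[0,0,0],[0,0,0],[0,0,0],[0,0,0],[0,0,0]],"grip":[0.7,0.7,0.7,0.7,0.7]}' 10; python3 tilt.py; python3 go.py .598 .0363 .168
```

```text
time_s: 19.82
tool_pos: [0.5563, 0.038, 0.1254]
tool_rot: [180.0, -26.0, -2.5]
force: [-3.3, 0.6, 0.6]
grip_width: 0.061
grasp_force: 1.3
pts 2446 1840 normal [ 0.66  -0.029  0.751] deg from vertical 41.3 yaw -2.5 min [ 0.574 -0.068  0.048] max [0.7   0.135 0.15 ]
now [0.5553 0.038  0.1242] [180.  -25.9  -2.5] t 19.88 F [-3.9  0.3  0.6] w 0.0606
shift units in present axes [ 0.72  -0.002 -0.259] in target axes [ 0.72  -0.002 -0.259] turn [0. 0. 0.] mm 61
```

Tilt is 41° as planned, and the plaque is square.

```bash
sed -i 's/(w\[...,2\]<.15)/(w[...,2]<.19)/; s/(w\[...,0\]<.70)/(w[...,0]<.74)/' tilt.py; python3 -m creep '{"translation":[[0.15,0,-0.07],[0.16,0,-0.06],[0.16,0,-0.05],[0.15,0,-0.05],[0.1,0,-0.03]],"turn":[[0,0,0],[0,0,0],[0,0,0],[0,0,0],[0,0,0]],"grip":[0.7,0.7,0.7,0.7,0.7]}' 10; python3 tilt.py; python3 go.py .631 .0349 .179
```

```text
time_s: 20.5
tool_pos: [0.599, 0.0362, 0.1683]
tool_rot: [180.0, -25.9, -2.5]
force: [0.2, 0.0, -0.5]
grip_width: 0.061
grasp_force: 0.5
pts 5789 4035 normal [ 0.889 -0.039  0.455] deg from vertical 62.9 yaw -2.5 min [ 0.614 -0.067  0.048] max [0.694 0.135 0.19 ]
now [0.5999 0.0362 0.1692] [-180.   -26.    -2.5] t 20.55 F [ 0.1 -0.2  0.2] w 0.0605
shift units in present axes [ 0.404 -0.001  0.061] in target axes [ 0.404 -0.001  0.061] turn [0. 0. 0.] mm 33
```

```bash
python3 -m creep '{"translation":[[0.09,0,0.01],[0.1,0,0.01],[0.1,0,0.02],[0.09,0,0.02],[0,0,0]],"turn":[[0,0,0],[0,0,0],[0,0,0],[0,0,0],[0,0,0]],"grip":[0.7,0.7,0.7,0.7,0.7]}' 10; python3 tilt.py; python3 go.py .667 .0333 .18
```

```text
time_s: 21.18
tool_pos: [0.6279, 0.0349, 0.1765]
tool_rot: [180.0, -25.9, -2.5]
force: [-1.3, 0.5, 0.2]
grip_width: 0.0608
grasp_force: 0.4
pts 4530 3013 normal [ 0.966 -0.046  0.254] deg from vertical 75.3 yaw -2.7 min [ 0.646 -0.068  0.049] max [0.694 0.133 0.19 ]
now [0.6274 0.0349 0.1763] [180.  -25.8  -2.5] t 21.23 F [-0.9  0.2  0.7] w 0.061
shift units in present axes [ 0.466 -0.002  0.174] in target axes [ 0.466 -0.002  0.174] turn [0. 0. 0.] mm 40
```

```bash
python3 -m creep '{"translation":[[0.07,0,0.025],[0.07,0,0.025],[0.07,0,0.025],[0.07,0,0.025],[0.07,0,0.025]],"turn":[[0,0,0],[0,0,0],[0,0,0],[0,0,0],[0,0,0]],"grip":[0.7,0.7,0.7,0.7,0.7]}' 10; python3 tilt.py; python3 go.py .675 .033 .18
```

```text
time_s: 21.85
tool_pos: [0.6574, 0.0336, 0.1797]
tool_rot: [180.0, -25.9, -2.5]
force: [-1.0, 0.9, 0.9]
grip_width: 0.0609
grasp_force: 0.1
pts 3331 1897 normal [ 0.998 -0.052  0.032] deg from vertical 88.1 yaw -3.0 min [ 0.676 -0.069  0.048] max [0.695 0.131 0.19 ]
now [0.658  0.0335 0.18  ] [180.  -25.9  -2.5] t 21.9 F [ 1.9  0.4 -0.1] w 0.061
shift units in present axes [ 0.191 -0.003  0.092] in target axes [ 0.191 -0.003  0.092] turn [0. 0. 0.] mm 17
```

```bash
python3 -m creep '{"translation":[[0.05,0,0.024],[0.05,0,0.024],[0.05,0,0.024],[0.05,0,0.024],[0.03,0,0.015]],"turn":[[0,0,0],[0,0,0],[0,0,0],[0,0,0],[0,0,0]],"grip":[0.7,0.7,0.7,0.7,0.7]}' 10; python3 tilt.py;  python3 -m creep '{"translation":[[0.05,0,0.024],[0.05,0,0.024],[0.05,0,0.024],[0.05,0,0.024],[0,0,0]],"turn":[[0,0,0],[0,0,0],[0,0,0],[0,0,0],[0,0,0]],"grip":[0.7,0.7,0.7,0.7,0.7]}' 10; python3 tilt.py
```

```text
time_s: 22.52
tool_pos: [0.6776, 0.0327, 0.1797]
tool_rot: [180.0, -25.9, -2.5]
force: [0.6, -0.1, 0.3]
grip_width: 0.061
grasp_force: 0.0
pts 2412 948 normal [ 0.989 -0.056 -0.136] deg from vertical 97.8 yaw -3.3 min [ 0.682 -0.07   0.048] max [0.713 0.128 0.19 ]
time_s: 23.2
tool_pos: [0.6937, 0.0321, 0.179]
tool_rot: [179.9, -25.7, -2.5]
force: [-3.5, -0.4, 0.9]
grip_width: 0.0609
grasp_force: 1.9
pts 1885 509 normal [ 0.332 -0.032  0.943] deg from vertical 19.5 yaw -5.6 min [ 0.676 -0.071  0.158] max [0.739 0.129 0.188]
```

```bash
python3 -m creep '{"translation":[[-0.1,0,-0.05],[-0.3,0,-0.15],[-0.6,0,-0.3],[-0.6,0,-0.3],[-0.4,0,-0.3]],"turn":[[0,0,0],[0,0,0],[0,0,0],[0,0,0],[0,0,0]],"grip":[0.7,0.7,0.7,0.7,0.7]}' 10;  python3 -m creep '{"translation":[[0,0,-0.5],[0,0,-0.5],[0,0,0],[0,0,0]],"turn":[[0,0,0],[0,0,0],[0,0,0],[0,0,0]],"grip":[0.7,0.7,0.7,0.7]}' 10; cat > fin.py <<'E'
from h import *
c=cam('side','f1.png');w=cloud(c)
p=w[(w[...,0]>.62)&(w[...,0]<.76)&(abs(w[...,1]-.033)<.09)&(w[...,2]>.06)&(w[...,2]<.19)]
rng=np.random.default_rng(0);best=None
for _ in range(600):
    a=p[rng.choice(len(p),3,replace=False)];n=np.cross(a[1]-a[0],a[2]-a[0]);n/=np.linalg.norm(n)+1e-12
    k=abs((p-a[0])@n)<.003
    if best is None or k.sum()>best.sum(): best=k
q=p[best];ctr=q.mean(0);n=np.linalg.svd(q-ctr,full_matrices=False)[2][2];n=-n if n[0]<0 else n
print(len(p),len(q),n.round(3),'deg',np.degrees(np.arccos(n[2])).round(1),'yaw',np.degrees(np.arctan2(n[1],n[0])).round(1))
h=.045;x=ctr[0]-(n[2]*(h-ctr[2])+n[1]*(.033-ctr[1]))/n[0];print('face plane at runner top, y=.033: x',x.round(4))
a=w[(abs((w-ctr)@n)<.004)&(w[...,2]>.05)&(w[...,2]<.22)&(w[...,0]>.6)&(w[...,0]<.8)];print('extent',np.nanpercentile(a,[1,99],axis=0).round(3).tolist())
E
python3 fin.py; python3 -c "
import cv2;a=cv2.imread('pics/f1.png')[140:380,170:440];cv2.imwrite('pics/f1c.png',cv2.resize(a,None,fx=2.4,fy=2.4))"
```

```text
time_s: 23.88
tool_pos: [0.5104, 0.0397, 0.1885]
tool_rot: [179.9, -25.8, -2.5]
force: [0.4, 0.4, 0.5]
grip_width: 0.0609
grasp_force: 0.0
time_s: 24.38
tool_pos: [0.5082, 0.0458, 0.2298]
tool_rot: [179.8, -24.8, -2.2]
force: [-0.7, -0.1, 0.1]
grip_width: 0.0609
grasp_force: 0.0
2602 1643 [ 0.959 -0.048 -0.278] deg 106.1 yaw -2.9
face plane at runner top, y=.033: x 0.663
extent [[0.64, -0.665, 0.058], [0.74, 0.712, 0.211]]
```

View pics/f1c.png

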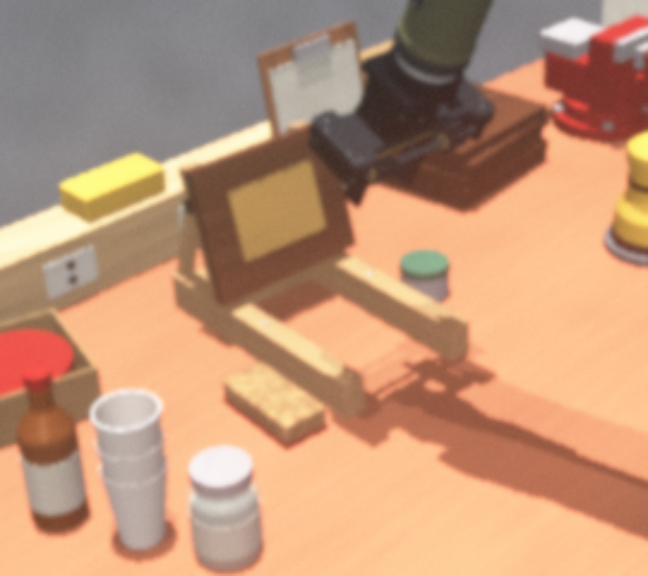

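The crop shows the plaque leaning on the rail with its brass face towards the robot, its foot from (215,300) to (350,245) on both runners. The three cups are nested between the bottle and jar, the tool is clear, and the bystanders are in place.

```bash
python3 -c "
from cell import env;print(env.sign_off())"
```

```text
the job is handed in; nothing more can be done
None
```

I handed the job in with the cup nested upright in the stack and the plaque leaning back 16° on the rail, square, its foot about 10–14 mm before the strip and its face towards the robot; the cup measured about 2–3 mm higher than a perfect 30 mm nest and pressing at up to 26 N barely moved it, but that is inside the 25–35 mm limit; I have no verdict from the judge.

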